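# Sweep the jar lids into the clearing tray

## Task

Clear the tasting counter: with closed fingers, gently sweep the three loose wooden jar lids across the counter and through the open side of the low steel tray, so that all three lie flat and wholly inside it. Push them only: do not pinch, lift or carry them, do not ram them against the tray, and leave the cup, the dish, the bottle and the carafe where they stand.

Things in the scene. Friction and masses are not known exactly. Their poses are not given: they have to be found in the camera images.
- tray: low steel tray fixed to the counter, 130 mm deep (its x) by 238 mm wide (its y). Origin: centre of its underside, on the counter. Walls 4 mm thick, 34 mm high with rolled rim, at +x, +y and -y; the -x side is open: things are swept in along +x. Floor 2 mm thick; at the open edge (x = -65 mm) a bevelled lip rises from 0 to 2 mm over 20 mm, so lids slide up onto it.
- lid0: a round pale wooden tea-jar lid lying flat: disc 44 mm across and 14 mm thick, with a turned dark wooden knob on top (18 mm wide, top 32 mm above the underside, on the disc's axis); about 40 g. The three lids are identical and loose. Origin: centre of its underside; z up out of the knob.
- lid1: a round pale wooden tea-jar lid lying flat: disc 44 mm across and 14 mm thick, with a turned dark wooden knob on top (18 mm wide, top 32 mm above the underside, on the disc's axis); about 40 g. The three lids are identical and loose. Origin: centre of its underside; z up out of the knob.
- lid2: a round pale wooden tea-jar lid lying flat: disc 44 mm across and 14 mm thick, with a turned dark wooden knob on top (18 mm wide, top 32 mm above the underside, on the disc's axis); about 40 g. The three lids are identical and loose. Origin: centre of its underside; z up out of the knob.
- cup: a white porcelain teacup without handle, 68 mm across and 48 mm high, loose, to be left alone. Origin: centre of its underside.
- dish: a shallow blue porcelain dish, 90 mm across and 25 mm high, loose, to be left alone. Origin: centre of its underside.
- bottle: a tall amber glass bottle, 68 mm across and 260 mm high, standing loose beyond the tray's back, to be left alone. Origin: centre of its underside.
- carafe: a waisted clear glass carafe, 90 mm across and 165 mm high, standing loose beyond the tray's back, to be left alone. Origin: centre of its underside.

How it is judged:
By the outcome, as a careful person would: the job done as asked, in the order asked, and still so for the second after the job is handed in, with the robot touching nothing.
It also fails if it takes over 58 s, if anything falls off the work surface, if the arm or the gripper's body presses on something with over 40 N, if the wrist force passes 120 N, or if a joint passes its speed limit or range.

## Robot

A 6-joint arm with a two-finger parallel gripper is mounted at the origin on the work surface. World frame = base frame: x ahead of the robot, y to its left, z up, the work surface at z = 0. Lengths are in m, angles in rad, forces in N, time in s.
With the tool pointing down it reaches from about 0.3 to 0.875 m from the base axis. Payload 6.4 kg.
Tool frame: the origin (TCP) lies at the centre of the arm's flange, where the gripper is bolted on; the fingertips stand 173 mm ahead of it and the grasp point (between the pads) lies 155 mm ahead of it; z points along the fingers, x is the direction in which the jaws open and shut, and the axes are right-handed (so a half turn about z gives the same grasp; the last joint's range is limited). The gripper opens to 85 mm and grips with 20 to 120 N. Pads are 22 mm wide; open, the fingers measure 114 mm over their backs; the gripper's body (76 mm by 85 mm) begins 54 mm behind the grasp point. The pads swing forward as they close: fully open they stand 13 mm farther back than shut.
Start: joints at [-1.474, 0.181, 1.607, -0, 1.354, -0.206], TCP at [0.171, -0.549, 0.405] pointing down, gripper open.
Joint ranges: [-2.99, 2.99], [-0.89, 2.07], [0.3, 2.58], [-1.14, 4.28], [0, 2.63], [-3.12, 3.12]. Speed limits (rad/s): [2.57, 2.57, 3.01, 3.14, 3.14, 3.14].

## Interface

Orientations are given as a unit quaternion [w, x, y, z].
In Python, from bench import ctrl gives the robot as it stands. The module is installed in compiled form; this text tells all that it offers.
- The arm moves only by the tool move_arm, never from a script. Its argument "moves" is a list of rows, each an object of numbers: "gripper": the opening in per cent of the stroke, from 0 (shut) to 100 (fully open); "x", "y", "z": the shift along the tool's x, y, z in cm; "roll": the turn about the tool's z in degrees. In form: [{"gripper": .., "x": .., "y": .., "z": .., "roll": ..}, ...]. A call has 1 to 5 rows; each row shifts and turns the commanded pose from where the row before left it, along the tool's axes as they then stand; what a row does not reach is not made up. A row lasts 1/8 s, in which the tool goes at most 62.5 mm and 10.7 degrees, less where a joint would pass 70% of its speed; a pose out of reach is approached as far as the arm can. A call is refused whole if a number of a shift passes 6.25 or a number of a turn 10.7, either way. A call with a gripper value outside its range is refused whole. The fingers move at their own pace and stop on an object; the grip force is fixed at half the most. Time passes only in rows, so rows that do not move let the fingers close. It gives the time, the measured TCP pose, the force and the opening at its end, in the units of the state.
- ctrl.get_obs(): the state, without advancing time (a new reading comes with each control period).
- ctrl.camera(name): name is "side" or "top" or "wrist"; returns a dict with "img" (400x640x3 uint8, red, green, blue), "fx", "fy", "cx", "cy" (pixels), "D" ([k1, k2, p1, p2, k3] as OpenCV has them; the pictures are not rectified), "world_from_camera" (4x4, takes a point from camera to world coordinates); the wrist camera has in their place "tool_from_camera" (4x4, takes a point from camera to tool coordinates, whose origin is the TCP and whose axes are the tool frame's). Camera axes: x right, y up, looking along -z (the intrinsics and any distortion apply to the point x, -y, -z); pixel columns grow to the right and rows downward; lengths in m; the calibration is good to about 2 mm. A picture is of the moment at which its call begins: read the wrist's pose just before it. There is no depth.
- ctrl.hand_in(): hands the job in, once; it reports no verdict.
The state is a dict: "time_s": time; "q": joint angles; "dq": joint speeds; "joint_efforts": joint torques, N m; "eef_pos": TCP position; "eef_rot": TCP orientation; "wrist_force": force on the tool from outside, world axes, zero at the start; "torque": the same for the moment, N m; "opening": opening from 0.0 (shut) to 1.0 (fully open).
Only numpy, scipy, OpenCV 4.12 (cv2) and the standard library are available. Lean on these libraries where they do the work, as an engineer would, in place of code of your own. Each camera call takes 0.05 s, during which the arm holds its last target. There are 200 camera calls.

## Working session

There is one attempt and no reset: what is moved stays moved. The work goes in short steps, Python scripts to look and compute and a tool call to move; the robot and the scene stay as the last step left them, time stands still between calls to the robot, and variables do not carry over. Pictures are saved under pics/ and viewed, about 8 in all and at most 12, crops included, and the job is handed in when it is done.

Besides the shell and the picture viewer there is one more tool, called as name([rows], argument=value, ...), one row to a line, values as JSON. move_arm: Moves the arm, as the interface text tells. Its arguments: {"type":"object","properties":{"moves":{"type":"array","items":{"type":"object","properties":{"gripper":{"type":"number"},"x":{"type":"number"},"y":{"type":"number"},"z":{"type":"number"},"roll":{"type":"number"}}}}},"required":["moves"]}

```bash
mkdir -p pics; cat > h.py <<'E'
import numpy as np, cv2
from bench import ctrl
def snap(name, fn=None):
    c=ctrl.camera(name)
    if fn: cv2.imwrite('pics/'+fn, c['img'][:,:,::-1])
    return c
def K(c): return np.array([[c['fx'],0,c['cx']],[0,c['fy'],c['cy']],[0,0,1.]])
F=np.diag([1,-1,-1.])
def unproj(c,uv,z,T=None):
    T=np.array(c['world_from_camera']) if T is None else T
    n=cv2.undistortPoints(np.array(uv,float).reshape(-1,1,2),K(c),np.array(c['D'],float)).reshape(-1,2)
    d=(np.c_[n,np.ones(len(n))]@F)@T[:3,:3].T
    o=T[:3,3]; return o+d*((z-o[2])/d[:,2])[:,None]
def proj(c,P,T=None):
    T=np.array(c['world_from_camera']) if T is None else T
    p=(np.array(P,float)-T[:3,3])@T[:3,:3]@F
    return cv2.projectPoints(p,np.zeros(3),np.zeros(3),K(c),np.array(c['D'],float))[0].reshape(-1,2)
E
python3 - <<'E'
from h import *
o=ctrl.get_obs(); print(o['time_s'],o['eef_pos'],o['eef_rot'],o['wrist_force'])
for n in ('top','side'):
    c=snap(n,n+'0.png'); print(n,np.round(c['world_from_camera'],3).tolist(),c['fx'],c['D'])
E
```

```text
0.0 [ 0.17145345 -0.54857312  0.40377361] [-6.45560747e-04  8.05684684e-01 -5.92344002e-01 -5.97710470e-04] [-0.02368538  0.06490485  0.96097897]
top [[-0.0, 0.988, -0.154, 0.467], [-1.0, -0.002, -0.013, 0.078], [-0.014, 0.154, 0.988, 0.929], [0.0, 0.0, 0.0, 1.0]] 382.1975392096337 [-0.08803304  0.          0.          0.          0.        ]
side [[-0.804, 0.345, -0.485, 0.036], [-0.595, -0.442, 0.672, 0.85], [0.018, 0.828, 0.56, 0.686], [0.0, 0.0, 0.0, 1.0]] 422.66488375152187 [-0.04158378  0.          0.          0.          0.        ]
```

View pics/top0.png

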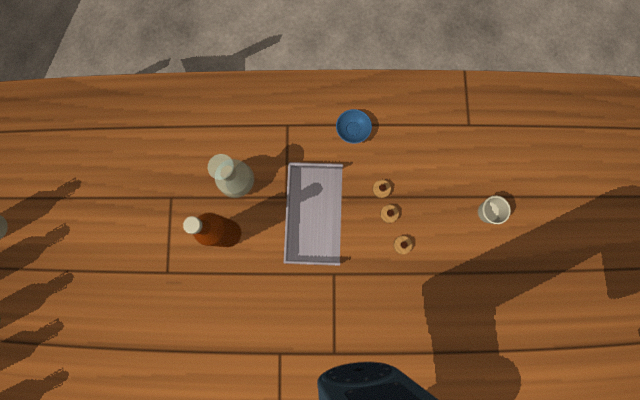

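View pics/side0.png

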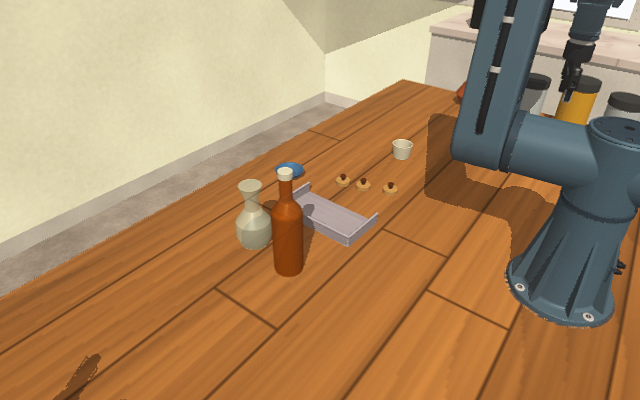

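The top picture shows lids near (383,188), (391,213) and (403,244). The tray spans about (285..342, 163..264) with its open side on the right (world -y). The dish is at (355,126) and the cup at (494,210). I'll enlarge the view for measuring.

```bash
python3 - <<'E'
from h import *
c=snap('top'); im=c['img'][90:290,270:530,::-1]
im=cv2.resize(im,None,fx=3,fy=3,interpolation=cv2.INTER_CUBIC)[:600]
cv2.imwrite('pics/crop0.png',im)
for n,uv,z in [('lids knob',[(383,187),(391,212),(403.5,243.5)],.03),('tray rims',[(288,164),(342,165),(340,264),(285,262)],.034),('dish',[(355,126)],.02),('cup',[(494,210)],.04)]:
    print(n,np.round(unproj(c,uv,z),4).tolist())
E
```

```text
lids knob [[0.6291, -0.0586, 0.03], [0.569, -0.0761, 0.03], [0.4947, -0.1035, 0.03]]
tray rims [[0.6852, 0.1689, 0.034], [0.6823, 0.039, 0.034], [0.4479, 0.0457, 0.034], [0.4525, 0.173, 0.034]]
dish [[0.7851, 0.0051, 0.02]]
cup [[0.5715, -0.3207, 0.04]]
```

View pics/crop0.png

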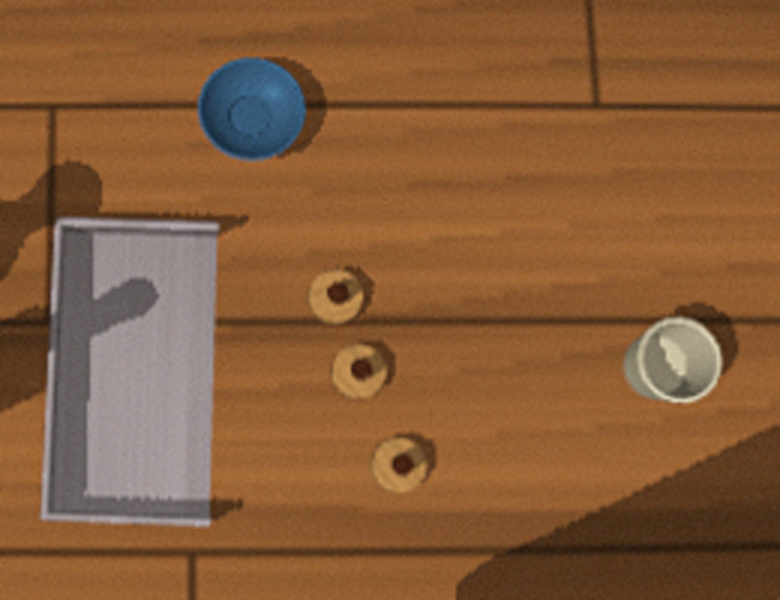

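The crop puts the knobs at image pixels of about (383,187), (391,213) and (404,244). The tray measures 0.130 x 0.235 m, which matches the spec, with its opening at y≈0.042 facing -y. All three lids already lie inside the tray's x span, so I'll push each one straight along +y. First I'll close the gripper, align the jaw axis with world x and go over.

move_arm([
  {"gripper": 0,"roll": -10.4},
  {"gripper": 0,"roll": -10.4},
  {"gripper": 0,"roll": -10.4},
  {"gripper": 0,"roll": -10.4},
  {"gripper": 0,"roll": -10.4},
])

```text
validation failed for argument at $.mo...
```

move_arm([
  {"gripper": 0,"roll": -10.4},
  {"gripper": 0,"roll": -10.3},
  {"gripper": 0,"x": 3.5,"y": -3.2},
  {"gripper": 0,"x": 3.5,"y": -3.2},
  {"gripper": 0,"x": 3.5,"y": -3.2},
])

```text
validation failed for argument at $.mo...
```

move_arm([
  {"gripper": 0,"x": 0,"y": 0,"z": 0,"roll": -10.4},
  {"gripper": 0,"x": 0,"y": 0,"z": 0,"roll": -10.4},
  {"gripper": 0,"x": 0,"y": 0,"z": 0,"roll": -10.4},
  {"gripper": 0,"x": 0,"y": 0,"z": 0,"roll": -10.4},
  {"gripper": 0,"x": 0,"y": 0,"z": 0,"roll": -10.4},
])

```text
time_s: 0.78
eef_pos: [0.1715, -0.5487, 0.4043]
eef_rot: [-0.0, 0.984, -0.176, -0.0]
wrist_force: [-0.4, -0.2, 0.4]
opening: 0.002
```

move_arm([
  {"gripper": 0,"x": 0,"y": 0,"z": 0,"roll": -10.4},
  {"gripper": 0,"x": 0,"y": 0,"z": 0,"roll": -10.2},
  {"gripper": 0,"x": 3.0,"y": -3.0,"z": 0,"roll": 0},
  {"gripper": 0,"x": 3.5,"y": -3.2,"z": 0,"roll": 0},
  {"gripper": 0,"x": 3.5,"y": -3.2,"z": 0,"roll": 0},
])

```text
time_s: 1.4
eef_pos: [0.2723, -0.4539, 0.4044]
eef_rot: [-0.0, 1.0, -0.001, -0.0]
wrist_force: [0.7, -0.9, -0.1]
opening: 0.003
```

move_arm([
  {"gripper": 0,"x": 3.6,"y": -3.2,"z": 0,"roll": 0},
  {"gripper": 0,"x": 3.6,"y": -3.2,"z": 0,"roll": 0},
  {"gripper": 0,"x": 3.6,"y": -3.2,"z": 0,"roll": 0},
  {"gripper": 0,"x": 3.6,"y": -3.2,"z": 0,"roll": 0},
  {"gripper": 0,"x": 3.6,"y": -3.2,"z": 0,"roll": 0},
])

```text
time_s: 2.02
eef_pos: [0.4527, -0.2938, 0.4045]
eef_rot: [-0.0, 1.0, -0.0, -0.0]
wrist_force: [0.0, 0.1, 1.5]
opening: 0.003
```

move_arm([
  {"gripper": 0,"x": 3.6,"y": -3.2,"z": 3,"roll": 0},
  {"gripper": 0,"x": 3.6,"y": -3.2,"z": 3,"roll": 0},
  {"gripper": 0,"x": 3.6,"y": -3.2,"z": 3,"roll": 0},
  {"gripper": 0,"x": 3.6,"y": -3.2,"z": 3,"roll": 0},
  {"gripper": 0,"x": 0,"y": 0,"z": 0,"roll": 0},
])

```text
time_s: 2.65
eef_pos: [0.5962, -0.1641, 0.2807]
eef_rot: [-0.002, 1.0, 0.002, -0.003]
wrist_force: [-0.6, 0.8, -0.2]
opening: -0.003
```

move_arm([
  {"gripper": 0,"x": 3.3,"y": -3.4,"z": 0,"roll": 0},
  {"gripper": 0,"x": 0,"y": 0,"z": 3,"roll": 0},
  {"gripper": 0,"x": 0,"y": 0,"z": 3,"roll": 0},
  {"gripper": 0,"x": 0,"y": 0,"z": 3,"roll": 0},
  {"gripper": 0,"x": 0,"y": 0,"z": 0,"roll": 0},
])

```text
time_s: 3.28
eef_pos: [0.6273, -0.1336, 0.1926]
eef_rot: [-0.001, 1.0, -0.001, -0.002]
wrist_force: [0.9, -0.2, -0.1]
opening: -0.0
```

```bash
python3 - <<'E'
from h import *
t=snap('top')['img'][110:290,270:450,::-1]; s=snap('side')['img'][90:270,250:450,::-1]
im=np.hstack([cv2.resize(x,(390,390),interpolation=cv2.INTER_CUBIC) for x in (t,s)])
cv2.imwrite('pics/chk1.png',im); print(ctrl.get_obs()['eef_pos'])
E
```

```text
[ 0.62901235 -0.13401074  0.19583498]
```

View pics/chk1.png

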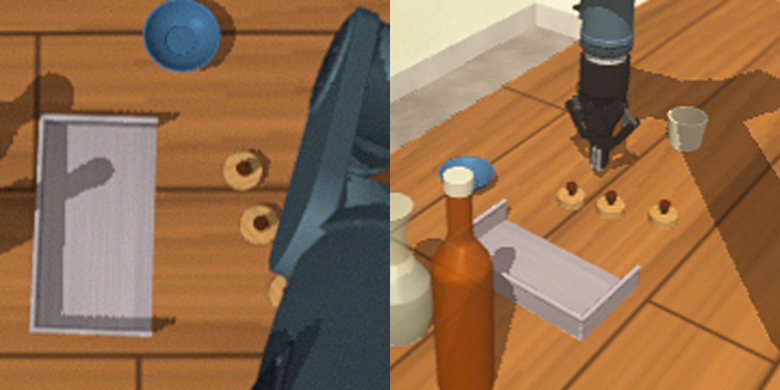

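The side view shows the closed fingers standing behind lid A (around (570,195) in the composite), with nothing in the way. I'll lower them and sweep lid A.

move_arm([
  {"gripper": 0,"x": 0,"y": 0,"z": 1.0,"roll": 0},
  {"gripper": 0,"x": 0,"y": 0,"z": 0.7,"roll": 0},
  {"gripper": 0,"x": 0,"y": 0,"z": 0,"roll": 0},
  {"gripper": 0,"x": 0,"y": -0.8,"z": 0,"roll": 0},
  {"gripper": 0,"x": 0,"y": -1.0,"z": 0,"roll": 0},
])

```text
time_s: 4.0
eef_pos: [0.629, -0.1147, 0.178]
eef_rot: [0.0, 1.0, -0.001, 0.0]
wrist_force: [0.2, 1.1, -0.2]
opening: 0.0
```

move_arm([
  {"gripper": 0,"x": 0,"y": -0.8,"z": 0,"roll": 0},
  {"gripper": 0,"x": 0,"y": -0.6,"z": 0,"roll": 0},
  {"gripper": 0,"x": 0,"y": -0.6,"z": 0,"roll": 0},
  {"gripper": 0,"x": 0,"y": -0.6,"z": 0,"roll": 0},
  {"gripper": 0,"x": 0,"y": -0.7,"z": 0,"roll": 0},
])

```text
time_s: 4.62
eef_pos: [0.6289, -0.082, 0.1777]
eef_rot: [0.0, 1.0, -0.001, 0.0]
wrist_force: [0.4, -0.3, -0.2]
opening: -0.0
```

move_arm([
  {"gripper": 0,"x": 0,"y": -0.8,"z": 0,"roll": 0},
  {"gripper": 0,"x": 0,"y": -0.8,"z": 0,"roll": 0},
  {"gripper": 0,"x": 0,"y": -0.8,"z": 0,"roll": 0},
  {"gripper": 0,"x": 0,"y": -0.8,"z": 0,"roll": 0},
  {"gripper": 0,"x": 0,"y": -0.8,"z": 0,"roll": 0},
])

```text
time_s: 5.25
eef_pos: [0.6289, -0.0417, 0.1777]
eef_rot: [0.0, 1.0, -0.0, -0.0]
wrist_force: [-0.5, 1.2, 0.3]
opening: -0.002
```

```bash
python3 - <<'E'
from h import *
s=snap('side')['img'][120:270,250:450,::-1]
cv2.imwrite('pics/chk2.png',cv2.resize(s,(800,600),interpolation=cv2.INTER_CUBIC))
E
```

```text
(no output)
```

View pics/chk2.png

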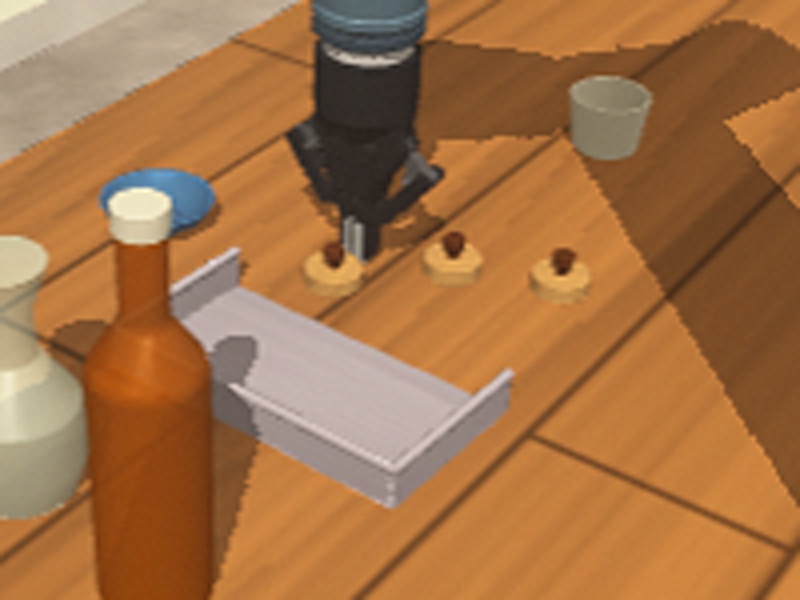

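Lid A (knob at (333,255) in the crop) rides in front of the fingers and is heading straight into the tray. Next it goes over the lip and in.

move_arm([
  {"gripper": 0,"x": 0,"y": -0.7,"z": 0,"roll": 0},
  {"gripper": 0,"x": 0,"y": -0.8,"z": 0,"roll": 0},
  {"gripper": 0,"x": 0,"y": -0.8,"z": 0,"roll": 0},
  {"gripper": 0,"x": 0,"y": -0.8,"z": 0,"roll": 0},
  {"gripper": 0,"x": 0,"y": -0.8,"z": 0,"roll": 0},
])

```text
time_s: 5.92
eef_pos: [0.6289, -0.0027, 0.1777]
eef_rot: [-0.0, 1.0, -0.0, -0.0]
wrist_force: [0.1, 0.6, -0.3]
opening: 0.002
```

move_arm([
  {"gripper": 0,"x": 0,"y": -0.8,"z": 0,"roll": 0},
  {"gripper": 0,"x": 0,"y": -0.8,"z": 0,"roll": 0},
  {"gripper": 0,"x": 0,"y": -0.8,"z": 0,"roll": 0},
  {"gripper": 0,"x": 0,"y": -0.8,"z": 0,"roll": 0},
  {"gripper": 0,"x": 0,"y": -0.8,"z": 0,"roll": 0},
])

```text
time_s: 6.55
eef_pos: [0.6291, 0.0372, 0.1778]
eef_rot: [0.0, 1.0, -0.0, 0.0]
wrist_force: [0.1, -1.3, 0.6]
opening: -0.004
```

move_arm([
  {"gripper": 0,"x": 0,"y": -0.8,"z": 0,"roll": 0},
  {"gripper": 0,"x": 0,"y": -0.8,"z": 0,"roll": 0},
  {"gripper": 0,"x": 0,"y": -0.8,"z": 0,"roll": 0},
  {"gripper": 0,"x": 0,"y": -0.6,"z": 0,"roll": 0},
  {"gripper": 0,"x": 0,"y": -0.3,"z": 0,"roll": 0},
])

```text
time_s: 7.18
eef_pos: [0.629, 0.0702, 0.1777]
eef_rot: [-0.0, 1.0, -0.0, -0.0]
wrist_force: [0.5, -0.3, 0.3]
opening: -0.001
```

move_arm([
  {"gripper": 0,"x": 0,"y": 0.7,"z": 0,"roll": 0},
  {"gripper": 0,"x": 0,"y": 0.8,"z": 0,"roll": 0},
  {"gripper": 0,"x": 0,"y": 0,"z": -2.5,"roll": 0},
  {"gripper": 0,"x": 0,"y": 0,"z": -3.5,"roll": 0},
  {"gripper": 0,"x": 0,"y": 0,"z": 0,"roll": 0},
])

```text
time_s: 7.8
eef_pos: [0.6306, 0.0537, 0.2411]
eef_rot: [0.0, 1.0, -0.001, 0.003]
wrist_force: [0.8, 0.5, 0.1]
opening: 0.001
```

move_arm([
  {"gripper": 0,"x": -1.2,"y": 3.0,"z": 0,"roll": 0},
  {"gripper": 0,"x": -1.2,"y": 5.0,"z": 0,"roll": 0},
  {"gripper": 0,"x": -1.2,"y": 5.0,"z": 0,"roll": 0},
  {"gripper": 0,"x": -1.2,"y": 4.5,"z": 0,"roll": 0},
  {"gripper": 0,"x": -1.2,"y": 2.7,"z": 0,"roll": 0},
])

```text
time_s: 8.43
eef_pos: [0.5678, -0.1498, 0.2369]
eef_rot: [-0.0, 1.0, -0.002, -0.0]
wrist_force: [0.1, 0.3, 0.5]
opening: -0.002
```

move_arm([
  {"gripper": 0,"x": 0,"y": 0,"z": 0,"roll": 0},
  {"gripper": 0,"x": 0,"y": 0,"z": 0,"roll": 0},
])

```text
time_s: 8.68
eef_pos: [0.5686, -0.1471, 0.2371]
eef_rot: [-0.0, 1.0, -0.001, -0.0]
wrist_force: [-0.5, 0.1, -0.3]
opening: -0.003
```

move_arm([
  {"gripper": 0,"x": 0,"y": 0,"z": 2.5,"roll": 0},
  {"gripper": 0,"x": 0,"y": 0,"z": 2.2,"roll": 0},
  {"gripper": 0,"x": 0,"y": 0,"z": 1.2,"roll": 0},
  {"gripper": 0,"x": 0,"y": 0,"z": 0,"roll": 0},
  {"gripper": 0,"x": 0,"y": -0.8,"z": 0,"roll": 0},
])

```text
time_s: 9.3
eef_pos: [0.5694, -0.1392, 0.1795]
eef_rot: [0.0, 1.0, -0.001, 0.001]
wrist_force: [-0.6, 0.4, 0.5]
opening: -0.006
```

move_arm([
  {"gripper": 0,"x": 0,"y": -1.0,"z": 0,"roll": 0},
  {"gripper": 0,"x": 0,"y": -0.8,"z": 0,"roll": 0},
  {"gripper": 0,"x": 0,"y": -0.6,"z": 0,"roll": 0},
  {"gripper": 0,"x": 0,"y": -0.6,"z": 0,"roll": 0},
  {"gripper": 0,"x": 0,"y": -0.6,"z": 0,"roll": 0},
])

```text
time_s: 9.93
eef_pos: [0.5689, -0.1029, 0.1788]
eef_rot: [0.0, 1.0, -0.0, 0.0]
wrist_force: [0.3, -0.2, 0.6]
opening: 0.004
```

move_arm([
  {"gripper": 0,"x": 0,"y": -0.8,"z": 0,"roll": 0},
  {"gripper": 0,"x": 0,"y": -0.8,"z": 0,"roll": 0},
  {"gripper": 0,"x": 0,"y": -0.8,"z": 0,"roll": 0},
  {"gripper": 0,"x": 0,"y": -0.8,"z": 0,"roll": 0},
  {"gripper": 0,"x": 0,"y": -0.8,"z": 0,"roll": 0},
])

```text
time_s: 10.55
eef_pos: [0.5689, -0.0627, 0.1787]
eef_rot: [0.0, 1.0, -0.0, 0.0]
wrist_force: [0.1, -0.8, 0.7]
opening: 0.0
```

move_arm([
  {"gripper": 0,"x": 0,"y": -0.8,"z": 0,"roll": 0},
  {"gripper": 0,"x": 0,"y": -0.8,"z": 0,"roll": 0},
  {"gripper": 0,"x": 0,"y": -0.8,"z": 0,"roll": 0},
  {"gripper": 0,"x": 0,"y": -0.8,"z": 0,"roll": 0},
  {"gripper": 0,"x": 0,"y": -0.8,"z": 0,"roll": 0},
])

```text
time_s: 11.18
eef_pos: [0.5689, -0.0227, 0.1787]
eef_rot: [-0.0, 1.0, -0.0, -0.0]
wrist_force: [0.3, -0.5, 0.2]
opening: 0.002
```

move_arm([
  {"gripper": 0,"x": 0,"y": -0.8,"z": 0,"roll": 0},
  {"gripper": 0,"x": 0,"y": -0.8,"z": 0,"roll": 0},
  {"gripper": 0,"x": 0,"y": -0.8,"z": 0,"roll": 0},
  {"gripper": 0,"x": 0,"y": -0.8,"z": 0,"roll": 0},
  {"gripper": 0,"x": 0,"y": -0.8,"z": 0,"roll": 0},
])

```text
time_s: 11.8
eef_pos: [0.5689, 0.0174, 0.1786]
eef_rot: [-0.0, 1.0, -0.0, -0.0]
wrist_force: [0.4, -0.9, 0.3]
opening: -0.002
```

move_arm([
  {"gripper": 0,"x": 0,"y": -0.8,"z": 0,"roll": 0},
  {"gripper": 0,"x": 0,"y": -0.8,"z": 0,"roll": 0},
  {"gripper": 0,"x": 0,"y": -0.8,"z": 0,"roll": 0},
  {"gripper": 0,"x": 0,"y": -0.8,"z": 0,"roll": 0},
  {"gripper": 0,"x": 0,"y": -0.8,"z": 0,"roll": 0},
])

```text
time_s: 12.42
eef_pos: [0.569, 0.0573, 0.1787]
eef_rot: [0.0, 1.0, -0.0, 0.0]
wrist_force: [0.3, -0.6, 1.6]
opening: 0.0
```

move_arm([
  {"gripper": 0,"x": 0,"y": -0.7,"z": 0,"roll": 0},
  {"gripper": 0,"x": 0,"y": -0.5,"z": 0,"roll": 0},
  {"gripper": 0,"x": 0,"y": -0.3,"z": 0,"roll": 0},
  {"gripper": 0,"x": 0,"y": 0,"z": 0,"roll": 0},
])

```text
time_s: 12.92
eef_pos: [0.569, 0.072, 0.1786]
eef_rot: [-0.0, 1.0, -0.0, -0.0]
wrist_force: [0.2, -0.5, -0.4]
opening: 0.002
```

move_arm([
  {"gripper": 0,"x": 0,"y": 0.7,"z": 0,"roll": 0},
  {"gripper": 0,"x": 0,"y": 0.8,"z": 0,"roll": 0},
  {"gripper": 0,"x": 0,"y": 0,"z": -2.5,"roll": 0},
  {"gripper": 0,"x": 0,"y": 0,"z": -3.5,"roll": 0},
  {"gripper": 0,"x": 0,"y": 0,"z": 0,"roll": 0},
])

```text
time_s: 13.55
eef_pos: [0.5705, 0.0559, 0.2417]
eef_rot: [0.0, 1.0, -0.001, 0.003]
wrist_force: [1.1, -0.1, -0.1]
opening: -0.002
```

move_arm([
  {"gripper": 0,"x": -1.2,"y": 3.0,"z": 0,"roll": 0},
  {"gripper": 0,"x": -1.6,"y": 5.5,"z": 0,"roll": 0},
  {"gripper": 0,"x": -1.8,"y": 5.8,"z": 0,"roll": 0},
  {"gripper": 0,"x": -1.6,"y": 5.5,"z": 0,"roll": 0},
  {"gripper": 0,"x": -1.2,"y": 3.4,"z": 0,"roll": 0},
])

```text
time_s: 14.18
eef_pos: [0.4934, -0.1777, 0.2378]
eef_rot: [-0.0, 1.0, -0.002, -0.0]
wrist_force: [-0.5, -0.3, -0.3]
opening: -0.003
```

move_arm([
  {"gripper": 0,"x": 0,"y": 0,"z": 0,"roll": 0},
  {"gripper": 0,"x": 0,"y": 0,"z": 0,"roll": 0},
])

```text
time_s: 14.42
eef_pos: [0.4945, -0.1749, 0.238]
eef_rot: [-0.001, 1.0, -0.001, -0.001]
wrist_force: [0.4, 0.2, 0.7]
opening: 0.001
```

```bash
python3 - <<'E'
from h import *
c=snap('side'); s=c['img'][120:270,250:450,::-1]
cv2.imwrite('pics/chk3.png',cv2.resize(s,(800,600),interpolation=cv2.INTER_CUBIC))
t=snap('top')['img'][110:290,270:450,::-1]
cv2.imwrite('pics/top3.png',cv2.resize(t,(600,600),interpolation=cv2.INTER_CUBIC))
print(ctrl.get_obs()['eef_pos'])
# predicted side-crop pixels of knob tops
for p in [(.629,.104,.034),(.569,.105,.034),(.495,-.1035,.032)]: print(p,(proj(c,[p])[0]-[250,120])*4)
E
```

```text
[ 0.49482425 -0.17418115  0.23819177]
(0.629, 0.104, 0.034) [234.6314811  309.91863567]
(0.569, 0.105, 0.034) [304.5297753  341.93800802]
(0.495, -0.1035, 0.032) [556.13922367 249.32950805]
```

View pics/chk3.png

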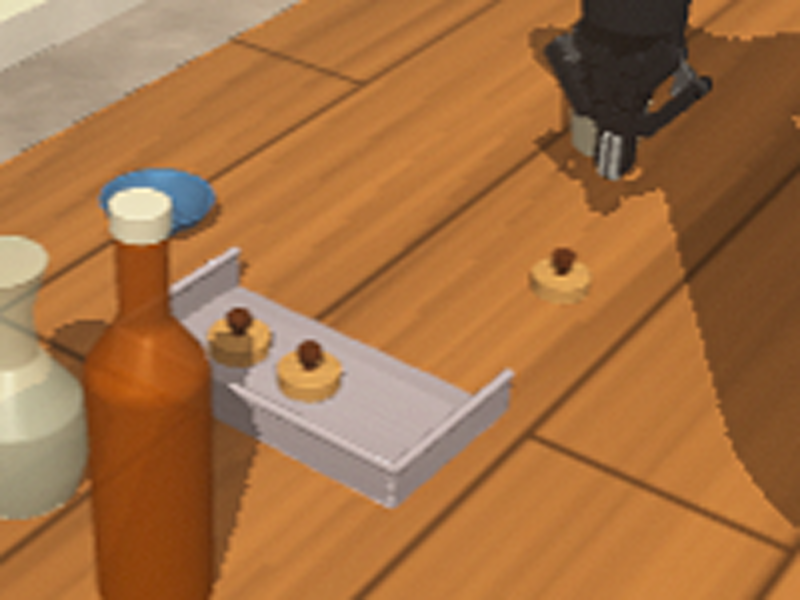

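Both swept lids lie inside the tray, with knobs at (239,309) and (311,342). Predicted were (235,310) and (305,342), so that agrees. The third lid is untouched at (563,250). I'll sweep it now.

move_arm([
  {"gripper": 0,"x": 0,"y": 0,"z": 2.5,"roll": 0},
  {"gripper": 0,"x": 0,"y": 0,"z": 2.2,"roll": 0},
  {"gripper": 0,"x": 0,"y": 0,"z": 1.3,"roll": 0},
  {"gripper": 0,"x": 0,"y": 0,"z": 0,"roll": 0},
  {"gripper": 0,"x": 0,"y": -0.8,"z": 0,"roll": 0},
])

```text
time_s: 15.15
eef_pos: [0.4954, -0.1672, 0.1794]
eef_rot: [0.0, 1.0, -0.001, 0.001]
wrist_force: [-0.5, 0.2, -0.5]
opening: 0.004
```

move_arm([
  {"gripper": 0,"x": 0,"y": -1.0,"z": 0,"roll": 0},
  {"gripper": 0,"x": 0,"y": -0.8,"z": 0,"roll": 0},
  {"gripper": 0,"x": 0,"y": -0.6,"z": 0,"roll": 0},
  {"gripper": 0,"x": 0,"y": -0.6,"z": 0,"roll": 0},
  {"gripper": 0,"x": 0,"y": -0.6,"z": 0,"roll": 0},
])

```text
time_s: 15.78
eef_pos: [0.495, -0.1309, 0.1789]
eef_rot: [0.0, 1.0, -0.0, 0.0]
wrist_force: [0.3, -0.6, 0.4]
opening: -0.002
```

move_arm([
  {"gripper": 0,"x": 0,"y": -0.8,"z": 0,"roll": 0},
  {"gripper": 0,"x": 0,"y": -0.8,"z": 0,"roll": 0},
  {"gripper": 0,"x": 0,"y": -0.8,"z": 0,"roll": 0},
  {"gripper": 0,"x": 0,"y": -0.8,"z": 0,"roll": 0},
  {"gripper": 0,"x": 0,"y": -0.8,"z": 0,"roll": 0},
])

```text
time_s: 16.4
eef_pos: [0.4949, -0.0906, 0.1787]
eef_rot: [-0.0, 1.0, -0.0, -0.0]
wrist_force: [-0.2, -0.9, 0.8]
opening: -0.0
```

move_arm([
  {"gripper": 0,"x": 0,"y": -0.8,"z": 0,"roll": 0},
  {"gripper": 0,"x": 0,"y": -0.8,"z": 0,"roll": 0},
  {"gripper": 0,"x": 0,"y": -0.8,"z": 0,"roll": 0},
  {"gripper": 0,"x": 0,"y": -0.8,"z": 0,"roll": 0},
  {"gripper": 0,"x": 0,"y": -0.8,"z": 0,"roll": 0},
])

```text
time_s: 17.02
eef_pos: [0.4949, -0.0506, 0.1787]
eef_rot: [-0.0, 1.0, -0.0, 0.0]
wrist_force: [0.1, -1.0, 0.9]
opening: 0.0
```

move_arm([
  {"gripper": 0,"x": 0,"y": -0.8,"z": 0,"roll": 0},
  {"gripper": 0,"x": 0,"y": -0.8,"z": 0,"roll": 0},
  {"gripper": 0,"x": 0,"y": -0.8,"z": 0,"roll": 0},
  {"gripper": 0,"x": 0,"y": -0.8,"z": 0,"roll": 0},
  {"gripper": 0,"x": 0,"y": -0.8,"z": 0,"roll": 0},
])

```text
time_s: 17.65
eef_pos: [0.4949, -0.0106, 0.1787]
eef_rot: [-0.0, 1.0, -0.0, -0.0]
wrist_force: [0.4, -0.4, 0.5]
opening: -0.0
```

move_arm([
  {"gripper": 0,"x": 0,"y": -0.8,"z": 0,"roll": 0},
  {"gripper": 0,"x": 0,"y": -0.8,"z": 0,"roll": 0},
  {"gripper": 0,"x": 0,"y": -0.8,"z": 0,"roll": 0},
  {"gripper": 0,"x": 0,"y": -0.8,"z": 0,"roll": 0},
  {"gripper": 0,"x": 0,"y": -0.8,"z": 0,"roll": 0},
])

```text
time_s: 18.27
eef_pos: [0.495, 0.0294, 0.1787]
eef_rot: [0.0, 1.0, -0.0, -0.0]
wrist_force: [0.2, -0.4, 0.7]
opening: 0.003
```

move_arm([
  {"gripper": 0,"x": 0,"y": -0.8,"z": 0,"roll": 0},
  {"gripper": 0,"x": 0,"y": -0.8,"z": 0,"roll": 0},
  {"gripper": 0,"x": 0,"y": -0.8,"z": 0,"roll": 0},
  {"gripper": 0,"x": 0,"y": -0.8,"z": 0,"roll": 0},
  {"gripper": 0,"x": 0,"y": -0.7,"z": 0,"roll": 0},
])

```text
time_s: 18.9
eef_pos: [0.495, 0.0684, 0.1787]
eef_rot: [0.0, 1.0, -0.0, 0.0]
wrist_force: [-0.5, -0.7, 1.1]
opening: -0.004
```

move_arm([
  {"gripper": 0,"x": 0,"y": -0.5,"z": 0,"roll": 0},
  {"gripper": 0,"x": 0,"y": 0,"z": 0,"roll": 0},
  {"gripper": 0,"x": 0,"y": 0.7,"z": 0,"roll": 0},
  {"gripper": 0,"x": 0,"y": 0.8,"z": 0,"roll": 0},
  {"gripper": 0,"x": 0,"y": 0,"z": -2.5,"roll": 0},
])

```text
time_s: 19.52
eef_pos: [0.494, 0.0568, 0.2024]
eef_rot: [-0.0, 1.0, -0.001, -0.002]
wrist_force: [0.7, -0.3, 0.9]
opening: 0.0
```

move_arm([
  {"gripper": 0,"x": 0,"y": 0,"z": -4,"roll": 0},
  {"gripper": 0,"x": 0,"y": 3,"z": -4,"roll": 0},
  {"gripper": 0,"x": 0,"y": 4.5,"z": -4,"roll": 0},
  {"gripper": 0,"x": 0,"y": 5,"z": -3,"roll": 0},
  {"gripper": 0,"x": 0,"y": 5,"z": -2,"roll": 0},
])

```text
time_s: 20.15
eef_pos: [0.4946, -0.1194, 0.3757]
eef_rot: [0.001, 1.0, -0.001, 0.001]
wrist_force: [0.3, 0.2, -0.3]
opening: 0.001
```

move_arm([
  {"gripper": 0,"x": 0,"y": 5,"z": 0,"roll": 0},
  {"gripper": 0,"x": 0,"y": 5,"z": 0,"roll": 0},
  {"gripper": 0,"x": 0,"y": 4,"z": 0,"roll": 0},
  {"gripper": 0,"x": 0,"y": 2,"z": 0,"roll": 0},
  {"gripper": 0,"x": 0,"y": 0,"z": 0,"roll": 0},
])

```text
time_s: 20.78
eef_pos: [0.4943, -0.2782, 0.3734]
eef_rot: [-0.0, 1.0, -0.002, -0.0]
wrist_force: [0.2, -0.1, 0.6]
opening: 0.001
```

```bash
python3 - <<'E'
from h import *
c=snap('side'); s=c['img'][120:270,250:450,::-1]
cv2.imwrite('pics/chk4.png',cv2.resize(s,(800,600),interpolation=cv2.INTER_CUBIC))
c=snap('top')
cv2.imwrite('pics/top4.png',cv2.resize(c['img'][90:290,270:530,::-1],None,fx=3,fy=3,interpolation=cv2.INTER_CUBIC))
o=ctrl.get_obs();print(o['time_s'],o['eef_pos'],o['dq'].round(3))
E
```

```text
20.875 [ 0.49459998 -0.27626317  0.37336659] [ 0.016 -0.009  0.006 -0.002 -0.    -0.001]
```

View pics/top4.png

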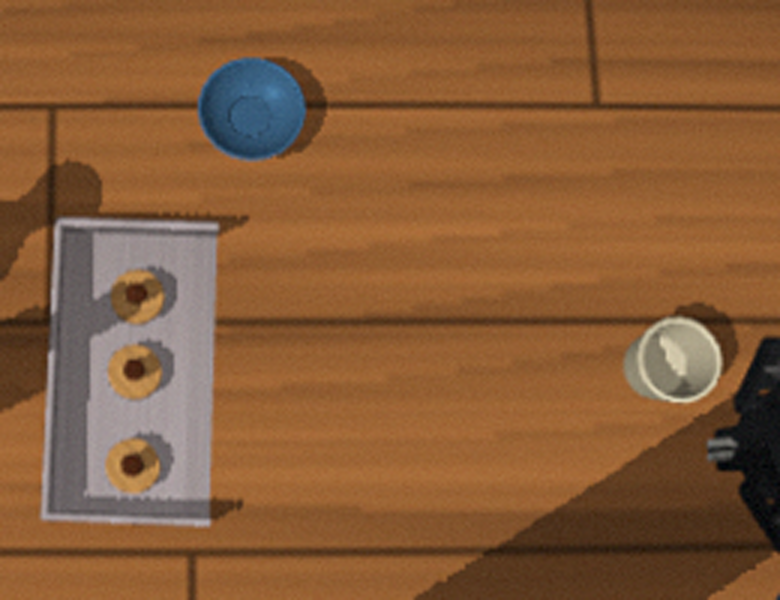

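View pics/chk4.png

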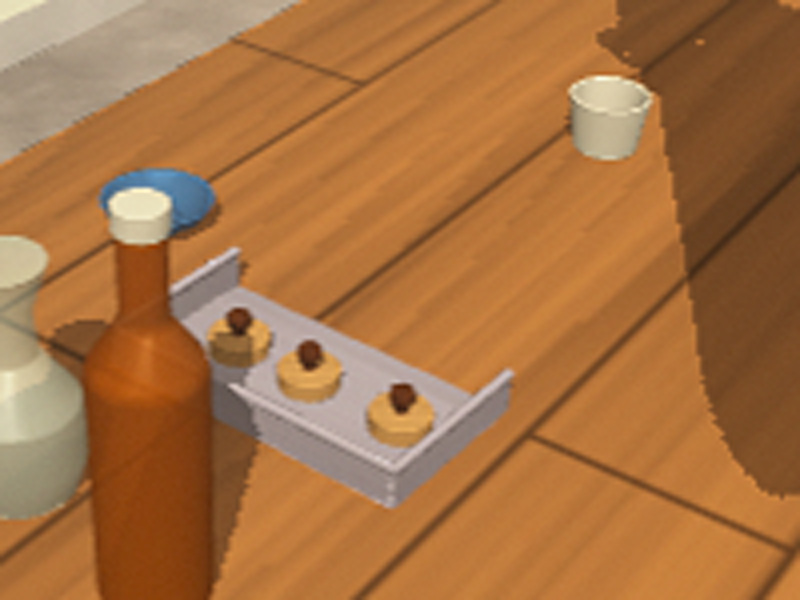

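All three lids lie flat in the tray, with knobs at (136,294), (135,370) and (133,464) in the top crop. Their right-hand edges are at about 165, well inside the opening at about 213. The cup and dish match the first picture, and the bottle and carafe match the earlier side views. The arm is clear, so I'll hand in.

```bash
python3 -c "
from h import *
print(ctrl.hand_in())"
```

```text
the job is handed in; nothing more can be done
None
```

All three lids are in the tray, and I handed the job in at about 21 s of the 58 s allowed. I pushed them one at a time with closed fingers, straight along +y at up to about 65 mm/s (80 mm/s just before contact). The fingertips stayed about 5 mm above the counter.

- **Lids:** the last top and side pictures show all three lying flat, wholly inside the tray and past the lip. By my estimate they are about 4 cm short of the back wall.
- **Other objects:** the cup, dish, bottle and carafe look the same as in the earlier pictures.
- **Forces:** wrist force read under 2 N at the end of every move. It was only sampled there, not in between.
- **Disagreements:** knob positions in the side picture were about 1 to 2 pixels off my predictions, which fits the camera calibration error. The first two move calls were refused because their rows left out some fields; nothing moved.

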